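Fetch the tube block from behind the reagent bottles

ROBOT

A 6-joint arm with a two-finger parallel gripper is mounted at the origin on the work surface. World frame = base frame: x ahead of the robot, y to its left, z up, the work surface at z = 0. Lengths are in m, angles in degrees, forces in N, time in s.
With the tool pointing down it reaches from about 0.325 to 0.775 m from the base axis. Payload 5.5 kg.
Tool frame: the origin (TCP) lies midway between the tips of the shut fingers; the grasp point (between the pads) lies 19 mm behind it (manip.hold_point_z is the distance from the TCP to the grasp point, in m); y points along the fingers, x is the direction in which the jaws open and shut, and the axes are right-handed (so a half turn about y gives the same grasp; the last joint's range is limited). The gripper opens to 85 mm and grips with 20 to 120 N. Pads are 22 mm wide; open, the fingers measure 114 mm over their backs; the gripper's body (76 mm by 85 mm) begins 54 mm behind the grasp point. The pads swing forward as they close: fully open they stand 13 mm farther back than shut.
Start: joints at [-77.504, 5.22, 70.514, -0, 104.267, -3.249], TCP at [0.163, -0.578, 0.231] pointing down, gripper open.
Joint ranges: [-164.24, 164.24], [-49.07, 125.15], [9.68, 141.18], [-86.29, 266.29], [3.28, 154.24], [-151.56, 151.56]. Speed limits (degrees/s): [147.25, 147.25, 172.46, 180, 180, 180].

INTERFACE

Orientations are given as a 3x3 rotation matrix whose columns are the frame's x, y, z axes.
In Python, from rig import manip gives the robot as it stands.
- The arm moves only by the tool carry_out, never from a script. Its argument "steps" is a list that holds one entry, the list of rows, each a list of 7 numbers: the finger opening in mm, from 0 to 85.4, then the shift along the tool's x, y, z in mm, then the turn, a rotation vector about the tool's x, y, z in degrees. In form: [[[grip, dx, dy, dz, wx, wy, wz], ...]]. A call has exactly 8 rows; each row is the pose to reach, as a shift and turn from the pose commanded when the call began, along the tool's axes at that moment; what a row does not reach only later rows make up. A row lasts 1/10 s, in which the tool goes at most 50 mm and 8.59 degrees, less where a joint would pass 70% of its speed; a pose out of reach is approached as far as the arm can. A call with a gripper value outside its range is refused whole. The fingers move at their own pace and stop on an object; "force" is the grip in N (left out, the last holds). Time passes only in rows, so rows that repeat a pose let the fingers close, or fill a call up. It gives the time, the measured TCP pose, the force and the opening at its end, in the units of the state.
- manip.state(): the state, without advancing time (a new reading comes with each control period).
- manip.camera(name): name is "scene" or "top"; returns a dict with "frame" (384x512x3 uint8, red, green, blue), "range_z" (384x512 float32, m along the optical axis (not along the pixel's ray), 0 where there is no reading), "K" (3x3 intrinsics, pixels), "R" (3x3) and "t" (3): a world point X has camera coordinates R X + t. Camera axes: x right, y down, z forward; pixel columns grow to the right and rows downward; lengths in m; the calibration is good to about 2 mm. A picture is of the moment at which its call begins.
- manip.finish_job(): hands the job in, once; it reports no verdict.
The state is a dict: "clock": time; "joint_positions": joint angles; "qd": joint speeds; "effort": joint torques, N m; "tool_pos": TCP position; "tool_rot": TCP orientation; "ft_force": force on the tool from outside, world axes, zero at the start; "torque": the same for the moment, N m; "grip_width": finger opening in m.
Only numpy, scipy, OpenCV 4.12 (cv2) and the standard library are available. Lean on these libraries where they do the work, as an engineer would, in place of code of your own. Each camera call takes 0.05 s, during which the arm holds its last target.

TASK

The metal tube block stands at the back of the grey reagent bay, shut in by a bottle and a jar. First set the bottle and the jar aside in the steel tray, then set the tube block squarely in the middle of the heater's dark plate, between its two end stops, and only then put the bottle and the jar back in the bay, each on the very spot where it stood at the start. Keep all three upright and leave the small vial and the carton in the bay where they are.

Things in the scene. Friction and masses are not known exactly. Their poses are not given: they have to be found in the camera images.
- bottle: White plastic bottle with a paper label, loose, about 0.18 kg, upright, 105 mm high: body 52 mm in diameter up to 55 mm above its base, sloping shoulder to 72 mm, neck 30 mm, grey round cap 38 mm in diameter from 82 to 105 mm. Starts on one of the bay's two round pads (which one varies). Origin: centre of its underside; z up; its yaw means nothing.
- jar: Squat amber glass jar with a paper label, loose, about 0.25 kg, upright, 88 mm high: body 58 mm in diameter up to 68 mm above its base, white round lid 62 mm in diameter from 68 to 88 mm. Starts on the bay's other pad. Origin: centre of its underside; z up; its yaw means nothing.
- block: Aluminium tube block, loose, about 0.35 kg, 46 (x) by 84 (y) by 36 mm high; 18 small white tube caps fixed in it bring the top to 42 mm. Lies in the bay behind bottle and jar, long sides along the bay's back. Gripped across its 46 mm, for which a finger needs the room that bottle and jar fill. May go either way round. Origin: centre of its underside.
- bay: Grey plastic bay, fixed: floor 200 (x) by 230 mm (y), its top 8 mm above the table; walls at back (+x) and sides 6 mm thick, reaching 24 mm above the table; front (-x) open. Two flat round dark pads 66 mm wide at x -45, y +36 and -36 mm hold bottle and jar; the block starts near x +18, y 0. Origin: centre of its underside, on the table.
- tray: Empty steel tray, fixed, the side area: 220 (x) by 130 mm (y), walls 5 mm thick and 25 mm high, inner floor 5 mm above the table. Bottle and jar fit one behind the other along its length (say 52 mm either side of the middle). Left or right of the bay. Origin: centre of its underside, on the table.
- heater: White bench heater, fixed, 160 by 145 mm, on the other side of the bay from the tray. On top a dark plate 100 (x) by 125 mm (y), its surface 50 mm above the table; two end stops 10 mm high, 50 mm long (along x), inner faces at y +54 and -54 mm. The block's 84 mm length goes along y between them. Origin: on the table, straight below the middle of the plate.
- vial: Small capped vial, 28 mm in diameter, 45 mm high, standing in a back corner of the bay. Not to be disturbed. Origin: centre of its underside.
- carton: Small cardboard carton, 45 x 34 x 34 mm high, standing in the other back corner of the bay. Not to be disturbed. Origin: centre of its underside.

How it is judged (in metres and radians):
On the way, in this order (a step that is already met when the one before it is completed fails the run):
1. bottle and jar both stand upright and released in the tray, with the tube block still in the bay (x of bottle in the frame of tray between -0.09 and 0.09 m and y of bottle in the frame of tray between -0.045 and 0.045 m and z of bottle in the frame of tray between 0 and 0.012 m and angle between each of bottle, jar's own z axis and vertical below 0.1 rad and linear speed of each of bottle, jar below 0.03 m/s and contact force between each of bottle, jar and the fingers below 0.3 N and x of jar in the frame of tray between -0.09 and 0.09 m and y of jar in the frame of tray between -0.045 and 0.045 m and z of jar in the frame of tray between 0 and 0.012 m and horizontal distance between block and bay below 0.06 m), for 0.2 s.
2. the tube block sits released on the heater between the stops while bottle and jar still stand in the tray (horizontal distance between block and heater below 0.012 m and z of block in the frame of heater between 0.045 and 0.056 m and angle between the x axis of block and the x axis of heater, either way round below 0.15 rad and angle between block's own z axis and vertical below 0.06 rad and linear speed of each of block, bottle, jar below 0.03 m/s and contact force between each of block, bottle, jar and the fingers below 0.3 N and x of bottle in the frame of tray between -0.09 and 0.09 m and y of bottle in the frame of tray between -0.045 and 0.045 m and z of bottle in the frame of tray between 0 and 0.012 m and angle between each of bottle, jar's own z axis and vertical below 0.1 rad and x of jar in the frame of tray between -0.09 and 0.09 m and y of jar in the frame of tray between -0.045 and 0.045 m and z of jar in the frame of tray between 0 and 0.012 m), for 0.2 s.
At the end, for the whole second after the job is handed in: The tube block stands flat and released on the heater plate, within 12 mm of its middle and 0.15 rad of square; bottle and jar stand upright, released and at rest, each within 15 mm of where it stood at the start (horizontal distance between block and heater below 0.012 m and z of block in the frame of heater between 0.045 and 0.056 m and angle between the x axis of block and the x axis of heater, either way round below 0.15 rad and angle between block's own z axis and vertical below 0.06 rad and linear speed of each of block, bottle, jar below 0.03 m/s and contact force between each of block, bottle, jar and the fingers below 0.3 N and distance of each of bottle, jar from where it was at the start of the episode below 0.015 m and angle between each of bottle, jar's own z axis and vertical below 0.1 rad); the robot touches nothing.
It fails at once if bottle, jar or tube block is tipped by more than 0.5 rad (angle between any of bottle, jar, block's own z axis and vertical above 0.5 rad).
It fails at once if the vial or the carton in the bay is moved by more than 20 mm (distance of any of vial, carton from where it was at the start of the episode above 0.02 m).
It also fails if it takes over 133 s, if anything falls off the work surface, if the arm or the gripper's body presses on something with over 40 N, if the wrist force passes 120 N, or if a joint passes its speed limit or range.

## Working session

There is one attempt and no reset: what is moved stays moved. The work goes in short steps, Python scripts to look and compute and a tool call to move; the robot and the scene stay as the last step left them, time stands still between calls to the robot, and variables do not carry over. Pictures are saved under pics/ and viewed, and the job is handed in when it is done.

Besides the shell and the picture viewer there is one more tool, called after "Request:" as name([rows], argument=value, ...), one row to a line, values as JSON. carry_out: Moves the arm, as the interface text tells. Its arguments: {"type":"object","properties":{"steps":{"type":"array"},"force":{"type":"number"}},"required":["steps"]}

```bash
ls; mkdir -p pics; python3 - <<'E'
from rig import manip
import cv2,numpy as np
s=manip.state(); print(s)
for n in("scene","top"):
    c=manip.camera(n); cv2.imwrite(f"pics/{n}0.png",c["frame"][:,:,::-1]); print(n,c["K"],c["R"],c["t"])
    np.savez(f"{n}0.npz",**c)
E
```

```text
pics
{'clock': 0.0, 'joint_positions': array([-7.75052880e+01,  5.26439248e+00,  7.05840356e+01,  2.82656745e-03,
        1.04267549e+02, -3.24921378e+00]), 'qd': array([-0.06648447,  0.0013403 ,  0.00194261, -0.06131158,  0.04337807,
       -0.1356635 ]), 'effort': array([ 2.62883026e-03, -4.58728623e+01, -4.18024671e+01,  1.35764813e-04,
        1.14812044e-02,  4.54321798e-05]), 'tool_pos': array([ 0.16274749, -0.57719883,  0.23011622]), 'tool_rot': array([[ 2.71349674e-01, -3.91251536e-04,  9.62480754e-01],
       [-9.62478717e-01,  1.98658361e-03,  2.71349907e-01],
       [-2.01821456e-03, -9.99997950e-01,  1.62487537e-04]]), 'ft_force': array([-0.13628098, -0.34475881, -0.19005658]), 'torque': array([ 0.00232769,  0.04375646, -0.01317743]), 'grip_width': 0.08551732769346844}
scene [[429.05629281   0.         255.63680858]
 [  0.         429.05629281 188.71458388]
 [  0.           0.           1.        ]] [[ 0.69655759  0.71745403  0.00819927]
 [ 0.3905065  -0.36949641 -0.84319457]
 [-0.60192374  0.59053544 -0.53754599]] [-0.38582803 -0.17054002  1.33573267]
top [[435.62747402   0.         258.30628183]
 [  0.         435.62747402 188.42601409]
 [  0.           0.           1.        ]] [[ 0.01896202 -0.99957532 -0.02212742]
 [-0.98603045 -0.01503289 -0.16588541]
 [ 0.16548232  0.02496384 -0.98589675]] [0.00884085 0.54379349 1.07599623]
```

View pics/scene0.png

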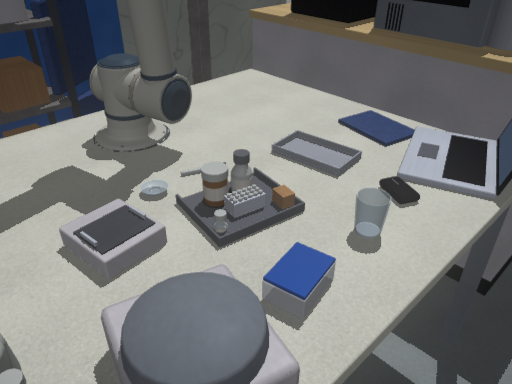

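View pics/top0.png

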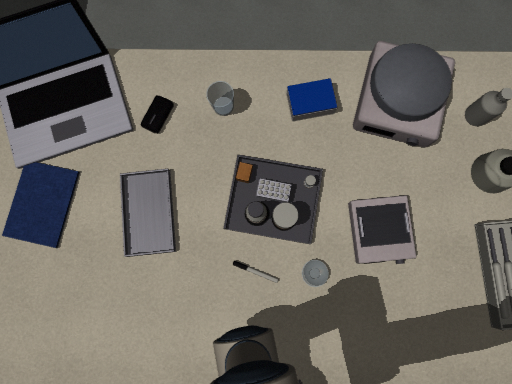

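```bash
cat > h.py <<'E'
import numpy as np,cv2
def ray(c,u,v,z):
    """pixel(s) -> world points on plane z"""
    uv=np.stack([np.ravel(u),np.ravel(v),np.ones(np.size(u))]).astype(float)
    d=c["R"].T@np.linalg.inv(c["K"])@uv; o=-c["R"].T@c["t"]
    s=(z-o[2])/d[2]; return (o[:,None]+d*s).T
def cloud(c):
    h,w=c["range_z"].shape; v,u=np.mgrid[:h,:w]; Z=c["range_z"]
    P=np.stack([(u-c["K"][0,2])/c["K"][0,0]*Z,(v-c["K"][1,2])/c["K"][1,1]*Z,Z],-1)
    return (P-c["t"])@c["R"]
def proj(c,X):
    p=c["K"]@(c["R"]@np.array(X,float)+c["t"]); return p[:2]/p[2]
E
python3 - <<'E'
import numpy as np,cv2
from h import *
for n in("top","scene"):
    c=dict(np.load(n+"0.npz")); W=cloud(c)
    m=(c["range_z"]>0)
    x0,x1,y0,y1=(100,430,145,290) if n=="top" else(50,370,130,280)
    f=cv2.resize(c["frame"][y0:y1,x0:x1],None,fx=2.4,fy=2.4,interpolation=cv2.INTER_CUBIC)
    cv2.imwrite(f"pics/{n}crop.png",f[:,:,::-1])
    H=np.where(m,W[...,2],0)
    hh=np.clip(H[y0:y1,x0:x1]/0.13*255,0,255).astype(np.uint8)
    cv2.imwrite(f"pics/{n}h.png",cv2.applyColorMap(cv2.resize(hh,None,fx=2.4,fy=2.4,interpolation=0),cv2.COLORMAP_JET))
    tab=m&(abs(H)<.02); print(n,np.median(H[tab]),np.std(H[tab]))
    for nm,lo,hi in(("bottlecap",.105,.125),("jarlid",.088,.104)):
        mm=m&(H>lo)&(H<hi)&(W[...,0]>.3)&(W[...,0]<.7)&(abs(W[...,1])<.2)
        k,l,st,ce=cv2.connectedComponentsWithStats(mm.astype(np.uint8))
        for i in range(1,k):
            if st[i,4]>30: P=W[l==i]; print(nm,st[i],P.mean(0),np.ptp(P,0))
E
```

```text
top 0.0005608998514033984 0.005121183182567729
bottlecap [248 201  16  16 196] [0.48251097 0.02247772 0.11303512] [0.03717095 0.03633784 0.01159761]
jarlid [273 203  25  25 499] [ 0.47117888 -0.04956575  0.09605867] [0.05922763 0.0586298  0.01108443]
scene -0.0003736355102498175 0.005801228409523352
bottlecap [233 149  16  10 136] [0.48431309 0.01803321 0.11121668] [0.03808777 0.03718561 0.00894128]
jarlid [233 157  16   9  91] [0.49124705 0.01101836 0.09693738] [0.0303318  0.0285097  0.01583457]
jarlid [201 161  27  17 362] [ 0.47412384 -0.0546152   0.09454569] [0.06425338 0.06002764 0.00971255]
```

View pics/topcrop.png

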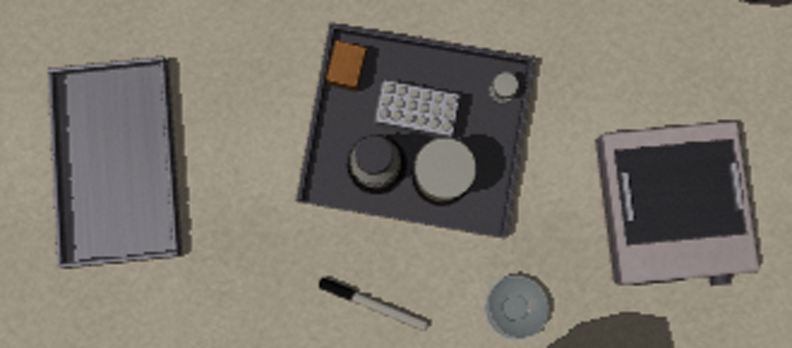

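View pics/toph.png

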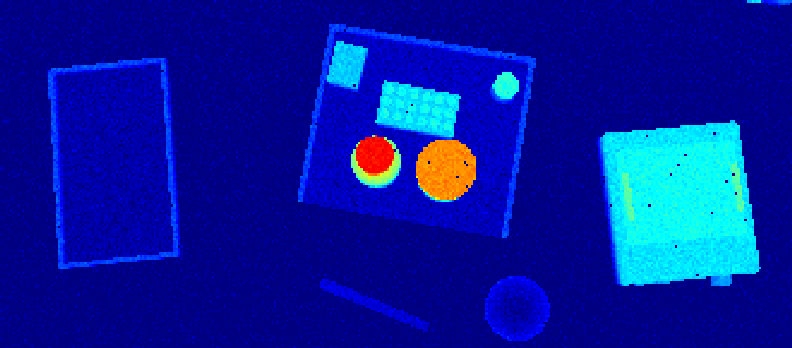

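View pics/scenecrop.png

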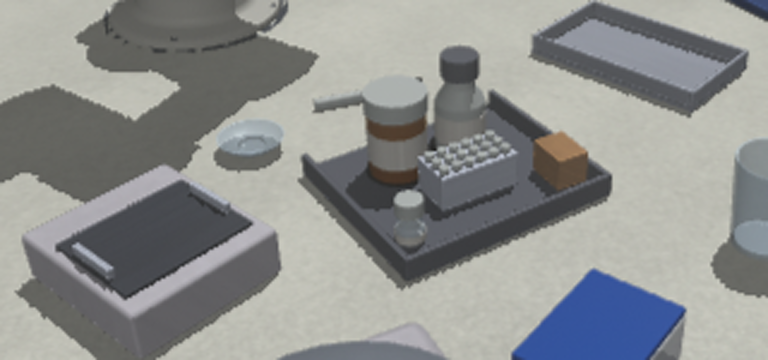

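```bash
cat > meas.py <<'E'
import numpy as np,cv2
from h import *
def rect(P,nm):
    r=cv2.minAreaRect((P[:,:2]*1000).astype(np.float32)); print(nm,np.round(r[0],1),np.round(r[1],1),round(r[2],2),len(P))
def box(c,crop,lo,hi,nm,minn=30,fn=rect):
    W=cloud(c);H=np.where(c["range_z"]>0,W[...,2],-1)
    x0,x1,y0,y1=crop
    m=np.zeros(H.shape,np.uint8); m[y0:y1,x0:x1]=((H>lo)&(H<hi))[y0:y1,x0:x1]
    k,l,st,ce=cv2.connectedComponentsWithStats(m)
    for i in range(1,k):
        if st[i,4]>=minn: fn(W[l==i],nm+str(st[i]))
def circ(c,crop,lo,hi,nm):
    def fn(P,n):
        (x,y),r=cv2.minEnclosingCircle((P[:,:2]*1000).astype(np.float32)); print(n,"enc",round(x,1),round(y,1),round(r,1),"mean",np.round(P.mean(0)*1000,1))
    box(c,crop,lo,hi,nm,30,fn)
E
python3 - <<'E'
from meas import *
c=dict(np.load("top0.npz"))
box(c,(110,190,160,270),.019,.031,"tray")
box(c,(220,330,145,250),.018,.032,"bayrim")
box(c,(220,330,145,250),.036,.058,"block/carton/vial")
box(c,(340,430,190,270),.045,.07,"heater")
box(c,(340,430,190,270),.0555,.07,"stops",8)
circ(c,(230,310,190,240),.107,.12,"cap")
circ(c,(230,310,190,240),.092,.102,"lid")
# heater dark plate by colour
g=c["frame"].max(2); 
def comp(crop,cond,z,nm):
    x0,x1,y0,y1=crop; m=np.zeros(g.shape,np.uint8); m[y0:y1,x0:x1]=cond[y0:y1,x0:x1]
    k,l,st,ce=cv2.connectedComponentsWithStats(m)
    for i in range(1,k):
        if st[i,4]>60:
            v,u=np.nonzero(l==i); rect(ray(c,u,v,z),nm+str(st[i]))
comp((355,412,200,252),g<75,.05,"plate")
comp((225,325,150,245),(g>150),.05,"bright")
E
```

```text
tray[120 169  54  88 582] [481.8 311.2] [220.6 131.5] 6.97 582
bayrim[224 155  99  89 589] [523.  -20.7] [230.3 200.2] 81.05 589
block/carton/vial[236 162  17  20 230] [588.8  56.7] [34.  45.7] 77.04 230
block/carton/vial[305 175  11  11  91] [ 566.5 -114.2] [25.4 24.6] 43.44 91
block/carton/vial[256 178  36  24 586] [541.6 -21.2] [83.8 46.6] 79.84 586
heater[ 351  196   65   67 2996] [ 445.9 -297.9] [158.8 143.5] 6.34 2996
stops[403 212   7  21  55] [ 462.6 -353.4] [51.   7.6] 7.42 55
stops[359 217   5  20  56] [ 449.  -240.2] [47.8  6.2] 5.72 56
cap[248 201  16  16 195] enc 483.2 22.6 19.0 mean [482.6  22.6 113.1]
lid[273 203  25  25 487] enc 471.4 -49.7 30.9 mean [471.2 -49.6  96.1]
plate[ 356  203   55   44 1871] [ 456.3 -296.5] [100.1 125.1] 6.45 1871
bright[ 225  150  100   63 1308] [565.9 -24.3] [162.5 257.3] 1.81 1308
bright[314 177  11  68 359] [ 489.6 -137. ] [ 25.  171.3] 89.66 359
bright[225 230  84  15 630] [419.3  -4.4] [ 35.1 208.7] 1.04 630
```

```bash
cat > plan.py <<'E'
import sys,numpy as np
from rig import manip
from scipy.spatial.transform import Rotation as R
# usage: plan.py x,y,z,jaw ...   (mm, deg; TCP)
s=manip.state(); p=s["tool_pos"]*1000; T=np.array(s["tool_rot"])
a=np.degrees(np.arctan2(T[1,0],T[0,0]))
print("t %.1f"%s["clock"],"tcp",np.round(p,1),"jaw %.1f"%a,"F",np.round(s["ft_force"],1),"w %.1f"%(s["grip_width"]*1e3),"J",np.round(s["joint_positions"],0))
for w in sys.argv[1:]:
    x,y,z,j=map(float,w.split(",")); j=np.radians(j)
    D=np.column_stack([[np.cos(j),np.sin(j),0],[0,0,-1],[-np.sin(j),np.cos(j),0]])
    print(w,"->",np.round(T.T@(np.array([x,y,z])-p),1),np.round(R.from_matrix(T.T@D).as_rotvec(degrees=True),1))
E
python3 plan.py 483,22.6,200,-9
```

```text
t 0.1 tcp [ 162.8 -577.2  230.2] jaw -74.3 F [-0.3  0.4  0.1] w 85.4 J [-78.   5.  71.  -0. 104.  -3.]
483,22.6,200,-9 -> [-490.4   31.2  471. ] [ -0.1 -65.3  -0.1]
```

Request:
carry_out([
  [[85,-490,31,471,0,-65,0],[85,-490,31,471,0,-65,0],[85,-490,31,471,0,-65,0],[85,-490,31,471,0,-65,0],[85,-490,31,471,0,-65,0],[85,-490,31,471,0,-65,0],[85,-490,31,471,0,-65,0],[85,-490,31,471,0,-65,0]],
], force=35)

```text
clock: 0.9
tool_pos: [0.3515, -0.2232, 0.2127]
tool_rot: [[0.988, 0.0, 0.156], [-0.156, 0.0, 0.988], [0.0, -1.0, 0.0]]
ft_force: [1.1, 0.0, 0.6]
grip_width: 0.085
```

```bash
python3 plan.py 483,22.6,180,-9
```

```text
t 0.9 tcp [ 351.5 -223.2  212.7] jaw -9.0 F [1.1 0.  0.6] w 85.0 J [-37. -24.  98.   0. 105. -28.]
483,22.6,180,-9 -> [ 91.5  32.7 263.3] [-0.  0.  0.]
```

Request:
carry_out([
  [[85,91.5,33,263,0,0,0],[85,91.5,33,263,0,0,0],[85,91.5,33,263,0,0,0],[85,91.5,33,263,0,0,0],[85,91.5,33,263,0,0,0],[85,91.5,33,263,0,0,0],[85,91.5,33,263,0,0,0],[85,91.5,33,263,0,0,0]],
])

```text
clock: 1.7
tool_pos: [0.4835, 0.0202, 0.1794]
tool_rot: [[0.987, -0.002, 0.159], [-0.159, -0.0, 0.987], [-0.002, -1.0, -0.001]]
ft_force: [0.3, -0.8, 0.1]
grip_width: 0.0851
```

```bash
python3 plan.py 483,22.6,84,-9; python3 - <<'E'
from rig import manip
import cv2
for n in("scene",):
    c=manip.camera(n); cv2.imwrite(f"pics/{n}1.png",cv2.resize(c["frame"][90:260,80:360],None,fx=2.6,fy=2.6)[:,:,::-1])
E
```

```text
t 1.7 tcp [483.5  20.2 179.4] jaw -9.2 F [ 0.3 -0.8  0.1] w 85.1 J [ -2. -13.  93.  -0. 100.   8.]
483,22.6,84,-9 -> [-0.7 95.4  2.4] [ 0.  -0.2 -0.1]
```

View pics/scene1.png

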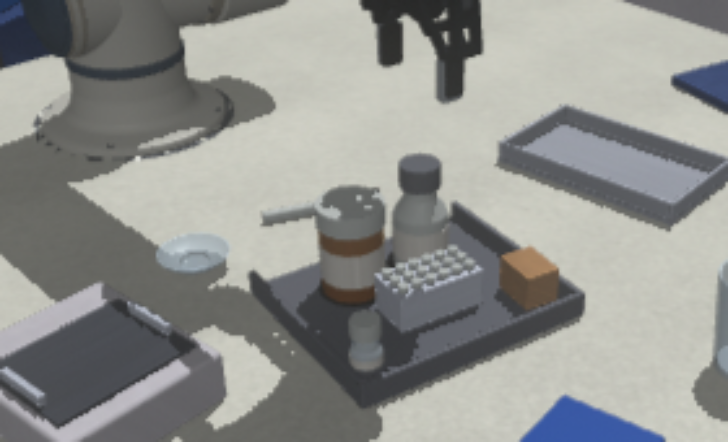

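Request:
carry_out([
  [[85,-0.5,25,2,0,0,0],[85,-0.5,50,2.5,0,0,0],[85,-0.5,75,2.5,0,0,0],[85,-0.5,95,2.5,0,0,0],[85,-0.5,95,2.5,0,0,0],[30,-0.5,95,2.5,0,0,0],[30,-0.5,95,2.5,0,0,0],[30,-0.5,95,2.5,0,0,0]],
], force=35)

```text
clock: 2.55
tool_pos: [0.4845, 0.022, 0.0868]
tool_rot: [[0.987, 0.003, 0.161], [-0.161, -0.0, 0.987], [0.003, -1.0, 0.0]]
ft_force: [-1.7, 0.8, 1.0]
grip_width: 0.0435
```

```bash
python3 plan.py 483,22.6,84,-9
```

```text
t 2.5 tcp [484.5  22.   86.8] jaw -9.3 F [-1.7  0.8  1. ] w 43.5 J [ -1. -12. 102.  -0.  90.   8.]
483,22.6,84,-9 -> [-1.6  2.8  0.3] [-0.  -0.3  0.2]
```

Request:
carry_out([
  [[30,0,0,0,0,0,0],[30,0,0,0,0,0,0],[30,0,0,0,0,0,0],[30,0,0,0,0,0,0],[30,0,-8,0,0,0,0],[30,0,-20,0,0,0,0],[30,0,-40,0,0,0,0],[30,0,-60,0,0,0,0]],
])

```text
clock: 3.35
tool_pos: [0.4835, 0.0223, 0.146]
tool_rot: [[0.987, -0.0, 0.161], [-0.161, 0.0, 0.987], [-0.0, -1.0, -0.0]]
ft_force: [-0.1, 0.2, -1.3]
grip_width: 0.0371
```

```bash
python3 plan.py 533,317.5,175,-9 533,317.5,175,7; python3 - <<'E'
from rig import manip
import cv2
for n in("scene",):
    c=manip.camera(n); cv2.imwrite(f"pics/{n}2.png",cv2.resize(c["frame"][90:260,80:360],None,fx=2.6,fy=2.6)[:,:,::-1])
E
```

```text
t 3.4 tcp [483.5  22.3 146. ] jaw -9.3 F [-0.1  0.2 -1.3] w 37.1 J [ -1. -13.  96.  -0.  96.   8.]
533,317.5,175,-9 -> [  1.4 -29.  299.3] [ 0.  -0.3 -0. ]
533,317.5,175,7 -> [  1.4 -29.  299.3] [  0.  -16.3  -0. ]
```

View pics/scene2.png

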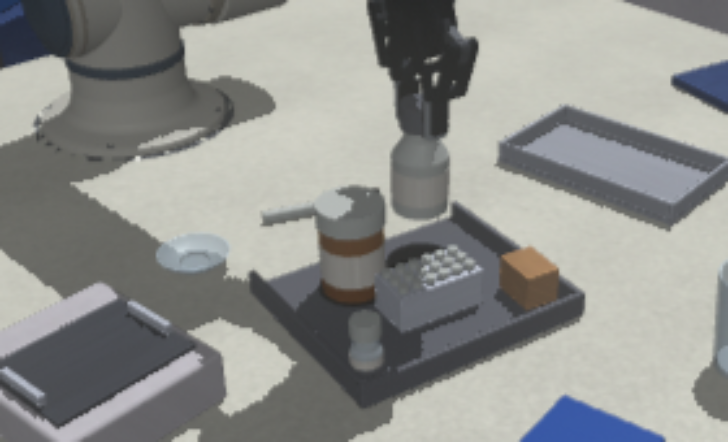

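Request:
carry_out([
  [[30,0,-10,20,0,0,0],[30,0,-10,55,0,-3,0],[30,1,-10,100,0,-6,0],[30,1,-10,145,0,-9,0],[30,1,-10,190,0,-12,0],[30,1,-10,235,0,-16,0],[30,1,-10,275,0,-16,0],[30,1,-10,299,0,-16,0]],
])

```text
clock: 4.2
tool_pos: [0.5325, 0.3203, 0.1544]
tool_rot: [[0.993, -0.001, -0.12], [0.12, 0.001, 0.993], [-0.001, -1.0, 0.001]]
ft_force: [0.1, 0.0, -1.5]
grip_width: 0.0368
```

```bash
python3 plan.py 533,317.5,84,7
```

```text
t 4.2 tcp [532.5 320.3 154.4] jaw 6.9 F [ 0.1  0.  -1.5] w 36.8 J [28.  8. 75.  0. 97. 21.]
533,317.5,84,7 -> [ 0.2 70.4 -2.9] [-0.  -0.1 -0. ]
```

Request:
carry_out([
  [[30,0,20,-3,0,0,0],[30,0,40,-3,0,0,0],[30,0,55,-3,0,0,0],[30,0,63,-3,0,0,0],[30,0,67,-3,0,0,0],[30,0,69,-3,0,0,0],[30,0,70,-3,0,0,0],[30,0,70,-3,0,0,0]],
])

```text
clock: 5.0
tool_pos: [0.5335, 0.3144, 0.0859]
tool_rot: [[0.993, 0.001, -0.117], [0.117, 0.001, 0.993], [0.001, -1.0, 0.001]]
ft_force: [0.4, -0.2, -1.3]
grip_width: 0.0366
```

```bash
python3 plan.py 533,317.5,83,7
```

```text
t 5.0 tcp [533.5 314.4  85.9] jaw 6.7 F [ 0.4 -0.2 -1.3] w 36.6 J [27.  9. 81.  0. 90. 21.]
533,317.5,83,7 -> [-0.1  2.9  3.1] [-0.  -0.3  0.1]
```

Request:
carry_out([
  [[30,0,1,0,0,0,0],[30,0,2,0,0,0,0],[30,0,3,0,0,0,0],[30,0,3,0,0,0,0],[60,0,3,0,0,0,0],[60,0,3,0,0,0,0],[60,0,3,0,0,0,0],[60,0,3,0,0,0,0]],
])

```text
clock: 5.8
tool_pos: [0.5331, 0.3142, 0.0818]
tool_rot: [[0.993, -0.0, -0.117], [0.117, -0.0, 0.993], [-0.0, -1.0, -0.0]]
ft_force: [0.4, -0.7, 0.3]
grip_width: 0.0599
```

```bash
python3 plan.py 533,317.5,175,7
```

```text
t 5.8 tcp [533.1 314.2  81.8] jaw 6.7 F [ 0.4 -0.7  0.3] w 59.9 J [27.  9. 81. -0. 89. 21.]
533,317.5,175,7 -> [  0.3 -93.2   3.2] [ 0.  -0.3 -0. ]
```

Request:
carry_out([
  [[85,0,-20,0,0,0,0],[85,0,-60,0,0,0,0],[85,0,-95,0,0,0,0],[85,-10,-95,-40,0,2,0],[85,-18,-95,-85,0,6,0],[85,-18,-95,-130,0,10,0],[85,-18,-95,-175,0,14,0],[85,-18,-95,-220,0,16,0]],
])

```text
clock: 6.6
tool_pos: [0.5409, 0.0921, 0.1772]
tool_rot: [[0.987, 0.001, 0.163], [-0.163, 0.0, 0.987], [0.0, -1.0, 0.0]]
ft_force: [0.8, 0.0, 0.1]
grip_width: 0.0849
```

```bash
python3 plan.py 471.4,-49.7,160,-9
```

```text
t 6.6 tcp [540.9  92.1 177.2] jaw -9.4 F [0.8 0.  0.1] w 84.9 J [ 6. -3. 84. -0. 99. 15.]
471.4,-49.7,160,-9 -> [ -45.5   17.1 -151.2] [-0.  -0.4  0. ]
```

Request:
carry_out([
  [[85,-15,5,-45,0,0,0],[85,-30,10,-90,0,0,0],[85,-45,17,-135,0,0,0],[85,-45,17,-151,0,0,0],[85,-45,17,-151,0,0,0],[85,-45,17,-151,0,0,0],[85,-45,17,-151,0,0,0],[85,-45,17,-151,0,0,0]],
])

```text
clock: 7.4
tool_pos: [0.4728, -0.0471, 0.1601]
tool_rot: [[0.987, 0.0, 0.159], [-0.159, 0.0, 0.987], [0.0, -1.0, 0.0]]
ft_force: [-0.4, 0.5, -0.4]
grip_width: 0.0851
```

```bash
python3 plan.py 471.4,-49.7,62,-9; python3 - <<'E'
from rig import manip
import cv2
c=manip.camera("scene"); cv2.imwrite("pics/scene3.png",cv2.resize(c["frame"][90:260,80:360],None,fx=2.6,fy=2.6)[:,:,::-1])
E
```

```text
t 7.4 tcp [472.8 -47.1 160.1] jaw -9.2 F [-0.4  0.5 -0.4] w 85.1 J [-10. -14.  96.   0.  98.  -1.]
471.4,-49.7,62,-9 -> [-0.9 98.1 -2.8] [-0.  -0.2  0. ]
```

View pics/scene3.png

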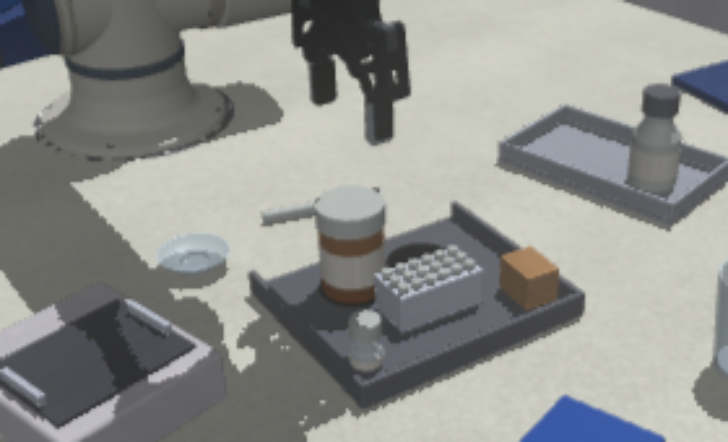

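The bottle stands in the tray at crop (655,150); the gripper is above the jar at (350,230). Next: down and grip.

Request:
carry_out([
  [[85,-1,25,-2,0,0,0],[85,-1,50,-3,0,0,0],[85,-1,75,-3,0,0,0],[85,-1,92,-3,0,0,0],[85,-1,98,-3,0,0,0],[85,-1,98,-3,0,0,0],[54,-1,98,-3,0,0,0],[54,-1,98,-3,0,0,0]],
], force=40)

```text
clock: 8.25
tool_pos: [0.4716, -0.0509, 0.0638]
tool_rot: [[0.987, 0.002, 0.161], [-0.161, -0.0, 0.987], [0.002, -1.0, -0.0]]
ft_force: [-1.6, 0.9, 3.1]
grip_width: 0.0608
```

Request:
carry_out([
  [[54,0,0,0,0,0,0],[54,0,0,0,0,0,0],[54,0,0,0,0,0,0],[54,0,0,0,0,0,0],[54,0,0,0,0,0,0],[54,0,0,0,0,0,0],[54,0,-5,0,0,0,0],[54,0,-15,0,0,0,0]],
])

```text
clock: 9.05
tool_pos: [0.4702, -0.0508, 0.0764]
tool_rot: [[0.987, -0.002, 0.161], [-0.161, 0.0, 0.987], [-0.002, -1.0, 0.0]]
ft_force: [0.1, -0.5, -2.6]
grip_width: 0.0608
```

```bash
python3 plan.py 430,305,130,7; python3 - <<'E'
from rig import manip
import cv2
c=manip.camera("scene"); cv2.imwrite("pics/scene4.png",cv2.resize(c["frame"][90:260,80:360],None,fx=2.6,fy=2.6)[:,:,::-1])
E
```

```text
t 9.1 tcp [470.2 -50.8  76.4] jaw -9.3 F [ 0.1 -0.5 -2.6] w 60.8 J [-10. -13. 104.  -0.  90.  -1.]
430,305,130,7 -> [-97.  -53.4 344.7] [ -0.  -16.3  -0.1]
```

View pics/scene4.png

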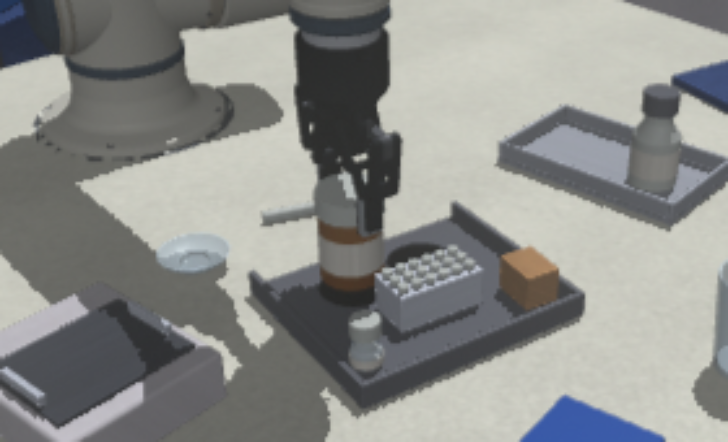

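Request:
carry_out([
  [[54,0,-25,0,0,0,0],[54,0,-50,10,0,0,0],[54,-10,-53,50,0,-2,0],[54,-22,-53,95,0,-5,0],[54,-36,-53,140,0,-8,0],[54,-50,-53,185,0,-11,0],[54,-64,-53,230,0,-14,0],[54,-76,-53,270,0,-16,0]],
])

```text
clock: 9.9
tool_pos: [0.4387, 0.23, 0.1304]
tool_rot: [[0.993, 0.001, -0.12], [0.12, 0.0, 0.993], [0.001, -1.0, 0.0]]
ft_force: [0.8, -0.6, -2.4]
grip_width: 0.061
```

```bash
python3 plan.py 430,305,130,7 430,305,58,7
```

```text
t 9.9 tcp [438.7 230.  130.4] jaw 6.9 F [ 0.8 -0.6 -2.4] w 61.0 J [ 24. -11.  96.   0.  95.  17.]
430,305,130,7 -> [ 0.4  0.4 75.5] [-0.  -0.1  0. ]
430,305,58,7 -> [ 0.4 72.4 75.5] [-0.  -0.1  0. ]
```

Request:
carry_out([
  [[54,0,0,40,0,0,0],[54,0,0,65,0,0,0],[54,0,0,72,0,0,0],[54,0,10,72,0,0,0],[54,0,28,72,0,0,0],[54,0,46,72,0,0,0],[54,0,56,72,0,0,0],[54,0,60,72,0,0,0]],
])

```text
clock: 10.7
tool_pos: [0.4305, 0.2978, 0.0682]
tool_rot: [[0.993, -0.002, -0.116], [0.116, -0.002, 0.993], [-0.002, -1.0, -0.001]]
ft_force: [1.0, 0.1, -2.7]
grip_width: 0.0611
```

```bash
python3 plan.py 430,305,58,7
```

```text
t 10.7 tcp [430.5 297.8  68.2] jaw 6.7 F [ 1.   0.1 -2.7] w 61.1 J [31. -5. 97. -0. 88. 24.]
430,305,58,7 -> [ 0.4 10.2  7.2] [ 0.1 -0.3 -0.1]
```

Request:
carry_out([
  [[54,0,2,5,0,0,0],[54,0,6,7,0,0,0],[54,0,8,7,0,0,0],[54,0,9,7,0,0,0],[54,0,10,7,0,0,0],[54,0,11,7,0,0,0],[54,0,11,7,0,0,0],[54,0,11,7,0,0,0]],
])

```text
clock: 11.5
tool_pos: [0.4302, 0.3066, 0.0609]
tool_rot: [[0.993, 0.001, -0.118], [0.118, 0.001, 0.993], [0.001, -1.0, 0.001]]
ft_force: [-3.1, -0.9, 5.5]
grip_width: 0.0608
```

```bash
python3 plan.py 430,305,58,7
```

```text
t 11.5 tcp [430.2 306.6  60.9] jaw 6.8 F [-3.1 -0.9  5.5] w 60.8 J [32. -4. 97.  0. 87. 25.]
430,305,58,7 -> [-0.4  2.9 -1.6] [-0.1 -0.2  0.1]
```

Request:
carry_out([
  [[80,0,0,0,0,0,0],[80,0,0,0,0,0,0],[80,0,0,0,0,0,0],[80,0,0,0,0,0,0],[80,0,-20,0,0,0,0],[85,0,-50,0,0,0,0],[85,0,-80,0,0,0,0],[85,0,-100,0,0,0,0]],
])

```text
clock: 12.3
tool_pos: [0.4305, 0.3065, 0.1615]
tool_rot: [[0.993, 0.002, -0.117], [0.117, 0.001, 0.993], [0.002, -1.0, 0.001]]
ft_force: [0.3, -0.2, -0.2]
grip_width: 0.0851
```

```bash
python3 plan.py 541.6,-21.2,140,-9.5; python3 - <<'E'
from rig import manip
import cv2,numpy as np
from meas import *
for n in("scene","top"):
    c=manip.camera(n); np.savez(n+"5.npz",**c)
cv2.imwrite("pics/top5.png",cv2.resize(c["frame"][145:290,100:430],None,fx=2.4,fy=2.4)[:,:,::-1])
c=dict(np.load("scene5.npz"));cv2.imwrite("pics/scene5.png",cv2.resize(c["frame"][90:260,80:360],None,fx=2.6,fy=2.6)[:,:,::-1])
E
```

```text
t 12.3 tcp [430.5 306.5 161.5] jaw 6.7 F [ 0.3 -0.2 -0.2] w 85.1 J [32. -6. 89. -0. 97. 25.]
541.6,-21.2,140,-9.5 -> [  71.8   21.3 -338.5] [-0.1 16.2  0.1]
```

View pics/top5.png

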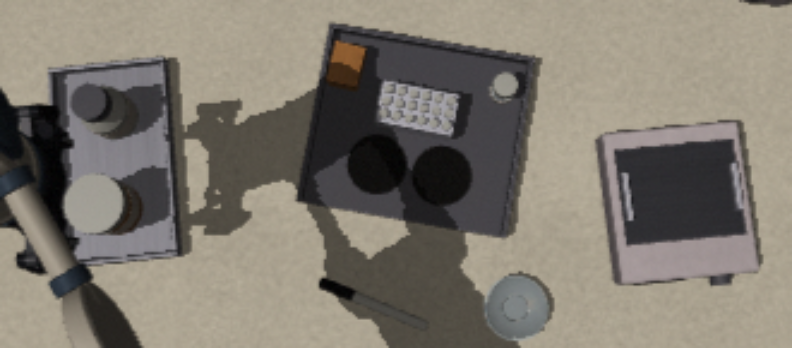

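View pics/scene5.png

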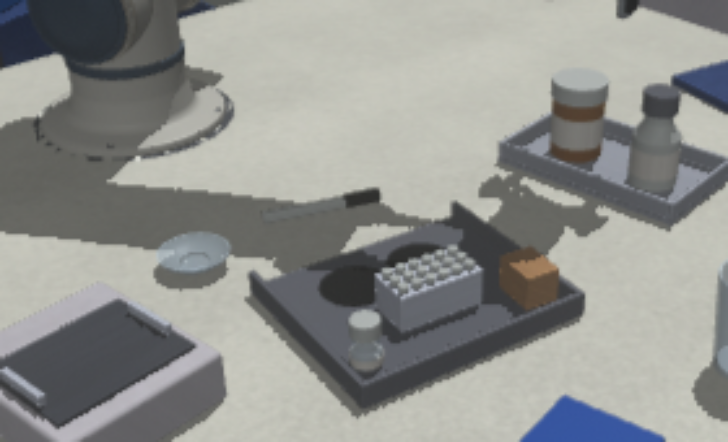

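```bash
python3 - <<'E'
from meas import *
c=dict(np.load("top5.npz"))
circ(c,(120,175,160,270),.103,.118,"cap"); circ(c,(120,175,160,270),.085,.0975,"lid")
box(c,(220,330,145,250),.036,.058,"block")
c=dict(np.load("top5.npz")); g=c["frame"].max(2)
for (x0,x1,y0,y1) in((240,271,198,230),(272,300,202,234)):
    m=np.zeros(g.shape,np.uint8); m[y0:y1,x0:x1]=g[y0:y1,x0:x1]<28
    v,u=np.nonzero(m); P=ray(c,u,v,.009)*1000; print(len(P),P.mean(0),cv2.minEnclosingCircle(P[:,:2].astype(np.float32)))
E
```

```text
cap[129 180  17  15 196] enc 532.4 314.2 19.3 mean [531.5 313.2 110. ]
lid[127 217  26  26 509] enc 430.3 306.6 31.3 mean [429.7 306.   92.9]
block[236 162  17  20 232] [589.2  56.7] [34.2 45.6] 76.85 232
block[305 175  11  11  91] [ 566.5 -114.3] [25.4 25. ] 46.76 91
block[256 178  36  24 580] [541.5 -21.2] [84.  46.3] 79.3 580
484 [484.49189767  22.21744179   9.        ] ((483.86993408203125, 21.880268096923828), 33.888084411621094)
470 [472.20302192 -48.17255408   9.        ] ((471.6072998046875, -48.92982864379883), 32.79159164428711)
```

Request:
carry_out([
  [[85,8,0,-45,0,0,0],[85,18,0,-90,0,4,0],[85,28,0,-135,0,8,0],[85,38,5,-180,0,12,0],[85,48,10,-225,0,16,0],[85,58,15,-270,0,16,0],[85,68,21,-315,0,16,0],[85,72,21,-338,0,16,0]],
])

```text
clock: 13.2
tool_pos: [0.5408, -0.0243, 0.1351]
tool_rot: [[0.987, -0.004, 0.164], [-0.164, -0.001, 0.987], [-0.004, -1.0, -0.001]]
ft_force: [0.2, -0.2, -1.0]
grip_width: 0.0851
```

```bash
python3 plan.py 541.6,-21.2,100,-9.5 541.6,-21.2,14,-9.5
```

```text
t 13.2 tcp [540.8 -24.3 135.1] jaw -9.4 F [ 0.2 -0.2 -1. ] w 85.1 J [-6. -4. 89. -0. 95.  3.]
541.6,-21.2,100,-9.5 -> [ 0.4 35.1  3.3] [ 0.1  0.1 -0.2]
541.6,-21.2,14,-9.5 -> [  0.7 121.1   3.4] [ 0.1  0.1 -0.2]
```

Request:
carry_out([
  [[85,0,30,3,0,0,0],[85,0.5,60,3,0,0,0],[85,0.5,85,3,0,0,0],[85,0.5,108,3,0,1,0],[85,0.5,120,3,0,1,0],[85,0.5,122,3,0,1,0],[85,0.5,122,3,0,1,0],[70,0.5,122,3,0,1,0]],
], force=50)

```text
clock: 14.0
tool_pos: [0.5431, -0.0181, 0.0175]
tool_rot: [[0.984, 0.002, 0.178], [-0.178, -0.0, 0.984], [0.002, -1.0, 0.0]]
ft_force: [-0.2, 1.2, 0.1]
grip_width: 0.0733
```

```bash
python3 plan.py 541.6,-21.2,12,-10
```

```text
t 14.0 tcp [543.1 -18.1  17.5] jaw -10.2 F [-0.2  1.2  0.1] w 73.3 J [-5.  0. 98.  0. 82.  5.]
541.6,-21.2,12,-10 -> [-1.   5.5 -3.3] [-0.  -0.2  0.1]
```

Request:
carry_out([
  [[70,-1,3,-3,0,0,0],[70,-1,4,-3,0,0,0],[40,-1,4,-3,0,0,0],[40,-1,4,-3,0,0,0],[40,-1,4,-3,0,0,0],[40,-1,4,-3,0,0,0],[40,-1,4,-3,0,0,0],[40,-1,4,-3,0,0,0]],
])

```text
clock: 14.8
tool_pos: [0.5408, -0.0208, 0.0125]
tool_rot: [[0.984, 0.0, 0.178], [-0.178, -0.0, 0.984], [0.0, -1.0, 0.0]]
ft_force: [-1.5, 0.9, 3.8]
grip_width: 0.0453
```

```bash
python3 plan.py 541.6,-21.2,120,-10
```

```text
t 14.8 tcp [540.8 -20.8  12.5] jaw -10.3 F [-1.5  0.9  3.8] w 45.3 J [-6.  0. 98. -0. 82.  4.]
541.6,-21.2,120,-10 -> [   0.9 -107.5   -0.2] [-0.  -0.3  0. ]
```

Request:
carry_out([
  [[40,0,-5,0,0,0,0],[40,0,-20,0,0,0,0],[40,0,-40,0,0,0,0],[40,0,-65,0,0,0,0],[40,0,-90,0,0,0,0],[40,0,-110,0,0,0,0],[40,0,-115,0,0,0,0],[40,0,-115,0,0,0,0]],
])

```text
clock: 15.6
tool_pos: [0.5411, -0.0209, 0.128]
tool_rot: [[0.984, 0.002, 0.178], [-0.178, -0.0, 0.984], [0.002, -1.0, 0.0]]
ft_force: [-0.0, 1.4, -4.9]
grip_width: 0.0454
```

```bash
python3 plan.py 456.3,-296.5,128,6.4; python3 - <<'E'
from rig import manip
import cv2
c=manip.camera("scene"); cv2.imwrite("pics/scene6.png",cv2.resize(c["frame"][90:260,80:360],None,fx=2.6,fy=2.6)[:,:,::-1])
E
```

```text
t 15.6 tcp [541.1 -20.9 128. ] jaw -10.3 F [-0.   1.4 -4.9] w 45.4 J [-6. -4. 90.  0. 94.  4.]
456.3,-296.5,128,6.4 -> [-3.440e+01 -1.000e-01 -2.863e+02] [  0.  -16.7   0.1]
```

View pics/scene6.png

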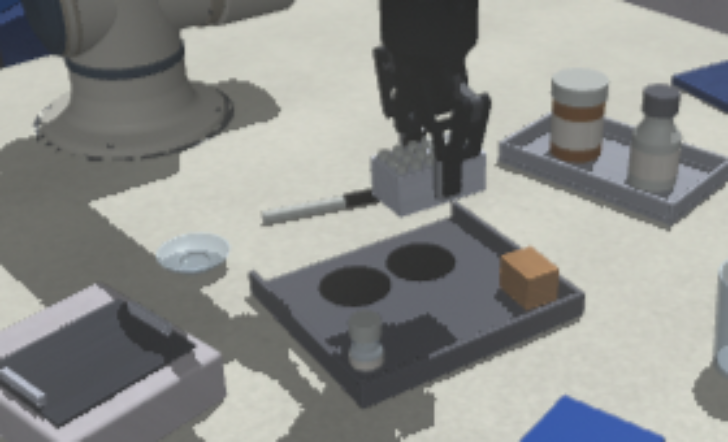

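Request:
carry_out([
  [[40,-2,0,-20,0,0,0],[40,-7,0,-60,0,-3,0],[40,-12,0,-105,0,-6,0],[40,-18,0,-150,0,-9,0],[40,-23,0,-195,0,-12,0],[40,-28,0,-240,0,-15,0],[40,-33,0,-272,0,-17,0],[40,-34,0,-286,0,-17,0]],
])

```text
clock: 16.45
tool_pos: [0.4542, -0.2984, 0.1248]
tool_rot: [[0.993, -0.003, -0.115], [0.115, 0.001, 0.993], [-0.003, -1.0, 0.002]]
ft_force: [0.8, -0.0, -4.0]
grip_width: 0.0453
```

Request:
carry_out([
  [[40,0,0,0,0,0,0],[40,0,0,0,0,0,0],[40,0,10,0,0,0,0],[40,0,20,0,0,0,0],[40,0,30,0,0,0,0],[40,0,40,0,0,0,0],[40,0,45,0,0,0,0],[40,0,45,0,0,0,0]],
])

```text
clock: 17.25
tool_pos: [0.4558, -0.2957, 0.0806]
tool_rot: [[0.993, -0.002, -0.118], [0.118, 0.001, 0.993], [-0.002, -1.0, 0.002]]
ft_force: [-0.4, -0.6, -4.2]
grip_width: 0.0449
```

```bash
python3 plan.py 456.3,-296.5,56,6.4; python3 - <<'E'
from rig import manip
import cv2,numpy as np
c=manip.camera("top"); np.savez("top7.npz",**c); cv2.imwrite("pics/top7.png",cv2.resize(c["frame"][180:280,330:440],None,fx=6,fy=6)[:,:,::-1])
E
```

```text
t 17.2 tcp [ 455.8 -295.7   80.6] jaw 6.8 F [-0.4 -0.6 -4.2] w 44.9 J [-37.  -2.  93.   0.  89. -43.]
456.3,-296.5,56,6.4 -> [ 0.5 24.6 -0.9] [-0.1  0.4 -0.1]
```

View pics/top7.png

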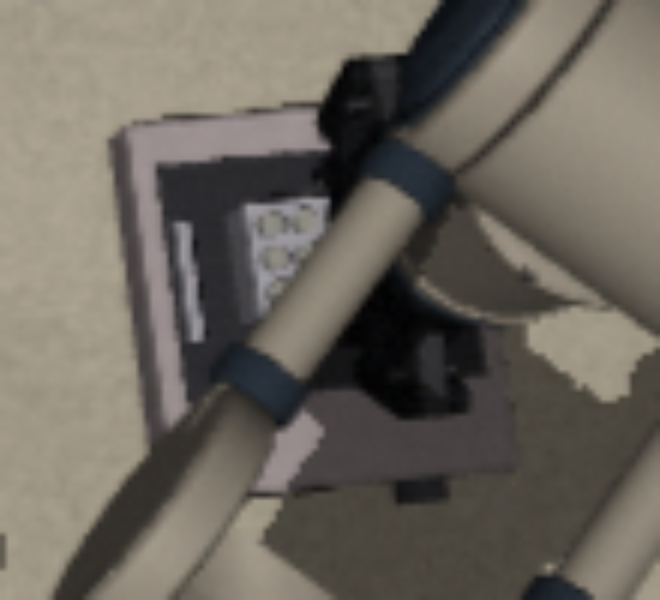

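Request:
carry_out([
  [[40,0.5,8,-1,0,0,0],[40,0.5,15,-1,0,0,0],[40,0.5,20,-1,0,0,0],[40,0.5,23,-1,0,0,0],[40,0.5,25,-1,0,0,0],[40,0.5,26,-1,0,0,0],[40,0.5,26,-1,0,0,0],[40,0.5,26,-1,0,0,0]],
])

```text
clock: 18.1
tool_pos: [0.4571, -0.2972, 0.0563]
tool_rot: [[0.993, 0.0, -0.117], [0.117, -0.0, 0.993], [0.0, -1.0, -0.0]]
ft_force: [0.3, -1.2, -3.1]
grip_width: 0.0452
```

```bash
python3 plan.py 456.3,-296.5,54,6.4
```

```text
t 18.1 tcp [ 457.1 -297.2   56.3] jaw 6.7 F [ 0.3 -1.2 -3.1] w 45.2 J [-37.  -1.  95.  -0.  86. -43.]
456.3,-296.5,54,6.4 -> [-0.7  2.3  0.8] [0.  0.3 0. ]
```

Request:
carry_out([
  [[40,-0.5,0.5,0.5,0,0,0],[40,-0.5,1,0.5,0,0,0],[40,-0.5,1.5,0.5,0,0,0],[40,-0.5,2,0.5,0,0,0],[40,-0.5,2,0.5,0,0,0],[40,-0.5,2,0.5,0,0,0],[40,-0.5,2,0.5,0,0,0],[40,-0.5,2,0.5,0,0,0]],
])

```text
clock: 18.9
tool_pos: [0.4564, -0.2967, 0.0544]
tool_rot: [[0.993, 0.0, -0.117], [0.117, -0.0, 0.993], [0.0, -1.0, -0.0]]
ft_force: [-2.5, 2.1, 1.6]
grip_width: 0.0451
```

```bash
python3 plan.py 456.3,-296.5,54,6.4
```

```text
t 18.9 tcp [ 456.4 -296.7   54.4] jaw 6.7 F [-2.5  2.1  1.6] w 45.1 J [-37.  -1.  95.   0.  86. -43.]
456.3,-296.5,54,6.4 -> [-0.1  0.4  0.2] [0.  0.3 0. ]
```

Contact (force has risen from −4.5 to +1.6 N). Release and lift.

Request:
carry_out([
  [[60,0,0,0,0,0,0],[75,0,0,0,0,0,0],[75,0,0,0,0,0,0],[75,0,0,0,0,0,0],[75,0,-15,0,0,0,0],[75,0,-45,0,0,0,0],[75,0,-80,0,0,0,0],[85,0,-120,0,0,0,0]],
])

```text
clock: 19.7
tool_pos: [0.456, -0.2964, 0.1756]
tool_rot: [[0.993, -0.001, -0.117], [0.117, 0.001, 0.993], [-0.001, -1.0, 0.001]]
ft_force: [-0.0, -0.5, 1.3]
grip_width: 0.0845
```

```bash
python3 plan.py 430.3,306.6,160,7
```

```text
t 19.7 tcp [ 456.  -296.4  175.6] jaw 6.7 F [-0.  -0.5  1.3] w 84.5 J [-37.  -4.  85.   0.  99. -43.]
430.3,306.6,160,7 -> [ 45.3  16.  601.9] [-0.  -0.3 -0. ]
```

Request:
carry_out([
  [[85,45,10,602,0,0,0],[85,45,10,602,0,0,0],[85,45,10,602,0,0,0],[85,45,10,602,0,0,0],[85,45,10,602,0,0,0],[85,45,10,602,0,0,0],[85,45,10,602,0,0,0],[85,45,10,602,0,0,0]],
])

```text
clock: 20.5
tool_pos: [0.4388, 0.1048, 0.1691]
tool_rot: [[0.993, 0.003, -0.117], [0.117, 0.0, 0.993], [0.003, -1.0, 0.0]]
ft_force: [0.8, -0.7, 0.3]
grip_width: 0.0848
```

Request:
carry_out([
  [[85,15,0,202,0,0,0],[85,15,0,202,0,0,0],[85,15,0,202,0,0,0],[85,15,0,202,0,0,0],[85,15,0,202,0,0,0],[85,15,0,202,0,0,0],[85,15,0,202,0,0,0],[85,15,0,202,0,0,0]],
])

```text
clock: 21.3
tool_pos: [0.4308, 0.304, 0.1681]
tool_rot: [[0.993, 0.001, -0.116], [0.116, 0.0, 0.993], [0.001, -1.0, 0.0]]
ft_force: [0.2, -0.2, 0.1]
grip_width: 0.0851
```

```bash
python3 plan.py 430.3,306.6,150,7 430.3,306.6,58,7; python3 - <<'E'
from rig import manip
import cv2
from meas import *
for n in("scene","top"):
    c=manip.camera(n); np.savez(n+"8.npz",**c)
box(c,(345,430,190,270),.083,.1,"block")
box(c,(345,430,190,270),.084,.089,"block")
W=cloud(c); 
cv2.imwrite("pics/top8.png",cv2.resize(c["frame"][145:290,100:430],None,fx=2.4,fy=2.4)[:,:,::-1])
E
```

```text
t 21.3 tcp [430.8 304.  168.1] jaw 6.6 F [ 0.2 -0.2  0.1] w 85.1 J [32. -6. 88. -0. 98. 25.]
430.3,306.6,150,7 -> [-0.2 18.1  2.7] [-0.  -0.4  0. ]
430.3,306.6,58,7 -> [ -0.3 110.1   2.7] [-0.  -0.4  0. ]
block[369 212  37  22 617] [ 458.5 -297.1] [45.8 85. ] 6.63 617
block[369 212  37  22 330] [ 458.5 -296.6] [45.8 84. ] 6.63 330
```

View pics/top8.png

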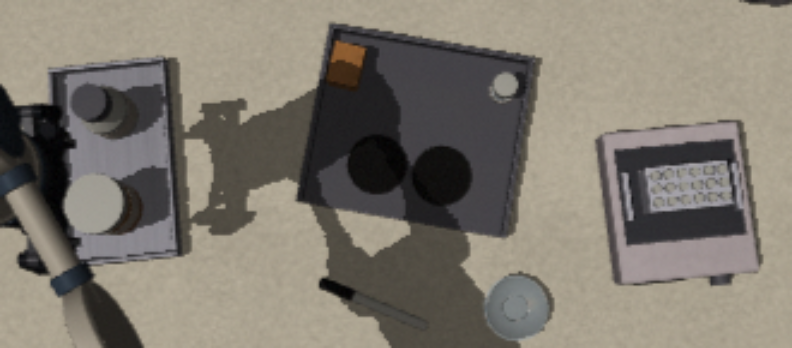

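Request:
carry_out([
  [[85,0,25,2,0,0,0],[85,0,50,2,0,0,0],[85,0,75,2,0,0,0],[85,0,97,2,0,0,0],[85,0,107,2,0,0,0],[85,0,107,2,0,0,0],[54,0,107,2,0,0,0],[54,0,107,2,0,0,0]],
], force=40)

```text
clock: 22.2
tool_pos: [0.4308, 0.3076, 0.0626]
tool_rot: [[0.993, 0.002, -0.117], [0.117, 0.002, 0.993], [0.002, -1.0, 0.001]]
ft_force: [-2.7, -0.8, 3.4]
grip_width: 0.061
```

Request:
carry_out([
  [[54,0,0,0,0,0,0],[54,0,0,0,0,0,0],[54,0,0,0,0,0,0],[54,0,-5,0,0,0,0],[54,0,-20,0,0,0,0],[54,0,-40,0,0,0,0],[54,0,-60,0,0,0,0],[54,0,-65,0,0,0,0]],
])

```text
clock: 23.0
tool_pos: [0.4312, 0.3079, 0.129]
tool_rot: [[0.993, 0.004, -0.117], [0.117, 0.003, 0.993], [0.005, -1.0, 0.002]]
ft_force: [0.8, 1.1, -1.5]
grip_width: 0.0609
```

```bash
python3 plan.py 471.4,-49.7,126,-9
```

```text
t 23.0 tcp [431.2 307.9 129. ] jaw 6.7 F [ 0.8  1.1 -1.5] w 60.9 J [32. -6. 92. -0. 94. 25.]
471.4,-49.7,126,-9 -> [  -2.1    2.3 -359.9] [-0.2 15.7  0.2]
```

Request:
carry_out([
  [[54,0,0,-25,0,0,0],[54,0,0,-70,0,3,0],[54,0,0,-118,0,6,0],[54,-1,0,-166,0,9,0],[54,-1,0,-214,0,12,0],[54,-2,0,-262,0,16,0],[54,-2,0,-310,0,16,0],[54,-2,0,-350,0,16,0]],
])

```text
clock: 23.8
tool_pos: [0.4689, -0.043, 0.1252]
tool_rot: [[0.987, 0.0, 0.162], [-0.162, -0.0, 0.987], [0.0, -1.0, -0.0]]
ft_force: [1.4, 0.6, -1.9]
grip_width: 0.0608
```

Request:
carry_out([
  [[54,0,0,-11,0,0,0],[54,0,0,-11,0,0,0],[54,0,0,-11,0,0,0],[54,0,15,-11,0,0,0],[54,0,30,-11,0,0,0],[54,0,40,-11,0,0,0],[54,0,45,-11,0,0,0],[54,0,45,-11,0,0,0]],
])

```text
clock: 24.6
tool_pos: [0.4667, -0.051, 0.0789]
tool_rot: [[0.987, -0.003, 0.16], [-0.16, 0.0, 0.987], [-0.003, -1.0, 0.0]]
ft_force: [-0.9, -0.8, -3.0]
grip_width: 0.0607
```

```bash
python3 plan.py 471,-50.6,65,-9; python3 - <<'E'
from rig import manip
import cv2
c=manip.camera("scene"); cv2.imwrite("pics/scene9.png",cv2.resize(c["frame"][90:260,80:360],None,fx=2.6,fy=2.6)[:,:,::-1])
E
```

```text
t 24.6 tcp [466.7 -51.   78.9] jaw -9.2 F [-0.9 -0.8 -3. ] w 60.7 J [-10. -14. 104.   0.  90.  -1.]
471,-50.6,65,-9 -> [ 4.3 13.9  1.1] [-0.  -0.2 -0.1]
```

View pics/scene9.png

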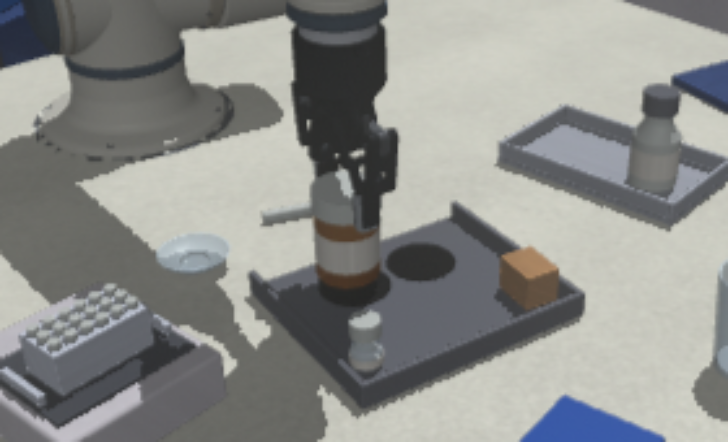

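The jar hangs upright just above its pad at crop (350,290); the block is on the heater at (85,340). Lowering with a 4 mm correction.

Request:
carry_out([
  [[54,4,3,1,0,0,0],[54,4,7,1,0,0,0],[54,4,10,1,0,0,0],[54,4,12,1,0,0,0],[54,4,13,1,0,0,0],[54,4,14,1,0,0,0],[54,4,14,1,0,0,0],[54,4,14,1,0,0,0]],
])

```text
clock: 25.45
tool_pos: [0.4716, -0.0511, 0.0665]
tool_rot: [[0.987, 0.0, 0.161], [-0.161, -0.0, 0.987], [0.0, -1.0, -0.0]]
ft_force: [-0.5, 0.1, -2.8]
grip_width: 0.0609
```

```bash
python3 plan.py 471,-50.6,65,-9
```

```text
t 25.4 tcp [471.6 -51.1  66.5] jaw -9.3 F [-0.5  0.1 -2.8] w 60.9 J [-10. -13. 104.  -0.  88.  -1.]
471,-50.6,65,-9 -> [-0.7  1.5  0.4] [ 0.  -0.3  0. ]
```

Request:
carry_out([
  [[54,-0.5,1,0,0,0,0],[54,-0.5,2,0,0,0,0],[54,-0.5,3,0,0,0,0],[54,-0.5,3,0,0,0,0],[54,-0.5,3,0,0,0,0],[54,-0.5,3,0,0,0,0],[54,-0.5,3,0,0,0,0],[54,-0.5,3,0,0,0,0]],
])

```text
clock: 26.25
tool_pos: [0.4713, -0.0511, 0.0656]
tool_rot: [[0.987, 0.001, 0.161], [-0.161, -0.0, 0.987], [0.001, -1.0, -0.0]]
ft_force: [-5.1, 0.3, 9.2]
grip_width: 0.0608
```

```bash
python3 plan.py 471,-50.6,65,-9
```

```text
t 26.2 tcp [471.3 -51.1  65.6] jaw -9.3 F [-5.1  0.3  9.2] w 60.8 J [-10. -13. 105.  -0.  88.  -1.]
471,-50.6,65,-9 -> [-0.4  0.6  0.5] [ 0.  -0.3  0.1]
```

Contact. Release, lift.

Request:
carry_out([
  [[80,0,0,0,0,0,0],[80,0,0,0,0,0,0],[80,0,0,0,0,0,0],[80,0,0,0,0,0,0],[80,0,-20,0,0,0,0],[85,0,-50,0,0,0,0],[85,0,-85,0,0,0,0],[85,0,-115,0,0,0,0]],
])

```text
clock: 27.05
tool_pos: [0.4711, -0.051, 0.18]
tool_rot: [[0.987, 0.001, 0.161], [-0.161, -0.0, 0.987], [0.001, -1.0, 0.0]]
ft_force: [0.6, -0.4, 0.6]
grip_width: 0.085
```

```bash
python3 plan.py 532.5,314.5,180,7
```

```text
t 27.1 tcp [471.1 -51.  180. ] jaw -9.3 F [ 0.6 -0.4  0.6] w 85.0 J [-10. -15.  95.   0. 100.  -1.]
532.5,314.5,180,7 -> [  1.8  -0.  370.7] [  0.  -16.3   0. ]
```

Request:
carry_out([
  [[85,2,0,371,0,-16,0],[85,2,0,371,0,-16,0],[85,2,0,371,0,-16,0],[85,2,0,371,0,-16,0],[85,2,0,371,0,-16,0],[85,2,0,371,0,-16,0],[85,2,0,371,0,-16,0],[85,2,0,371,0,-16,0]],
])

```text
clock: 27.85
tool_pos: [0.5321, 0.3189, 0.1773]
tool_rot: [[0.993, -0.001, -0.121], [0.121, 0.001, 0.993], [-0.001, -1.0, 0.001]]
ft_force: [-0.6, -0.3, 0.3]
grip_width: 0.0847
```

```bash
python3 plan.py 532.5,314.5,82,7; python3 - <<'E'
from rig import manip
from meas import *
c=manip.camera("top")
circ(c,(230,310,190,240),.092,.102,"lid")
E
```

```text
t 27.9 tcp [532.1 318.9 177.3] jaw 6.9 F [-0.6 -0.3  0.3] w 84.7 J [28.  8. 73.  0. 99. 21.]
532.5,314.5,82,7 -> [-0.1 95.3 -4.5] [-0.  -0.1 -0.1]
lid[274 203  25  25 489] enc 470.7 -50.8 30.9 mean [470.4 -51.4  96.2]
```

Request:
carry_out([
  [[85,0,10,-3,0,0,0],[85,0,30,-3,0,0,0],[85,0,55,-3,0,0,0],[85,0,78,-3,0,0,0],[85,0,90,-3,0,0,0],[85,0,93,-3,0,0,0],[85,0,93,-3,0,0,0],[85,0,93,-3,0,0,0]],
], force=35)

```text
clock: 28.7
tool_pos: [0.5338, 0.3118, 0.0871]
tool_rot: [[0.993, 0.002, -0.117], [0.117, 0.001, 0.993], [0.002, -1.0, 0.001]]
ft_force: [0.6, 0.5, 0.3]
grip_width: 0.0847
```

```bash
python3 plan.py 532.5,314.2,83,7
```

```text
t 28.7 tcp [533.8 311.8  87.1] jaw 6.7 F [0.6 0.5 0.3] w 84.7 J [27.  9. 81. -0. 90. 20.]
532.5,314.2,83,7 -> [-1.   4.1  2.5] [-0.  -0.3  0.1]
```

Request:
carry_out([
  [[85,-1,2,2.5,0,0,0],[85,-1,4,2.5,0,0,0],[60,-1,4,2.5,0,0,0],[30,-1,4,2.5,0,0,0],[30,-1,4,2.5,0,0,0],[30,-1,4,2.5,0,0,0],[30,-1,4,2.5,0,0,0],[30,-1,4,2.5,0,0,0]],
])

```text
clock: 29.5
tool_pos: [0.5317, 0.3142, 0.0817]
tool_rot: [[0.993, 0.0, -0.117], [0.117, 0.0, 0.993], [0.0, -1.0, 0.0]]
ft_force: [-0.4, -0.8, 1.7]
grip_width: 0.0368
```

Request:
carry_out([
  [[30,0,0,0,0,0,0],[30,0,0,0,0,0,0],[30,0,0,0,0,0,0],[30,0,-5,0,0,0,0],[30,0,-20,0,0,0,0],[30,0,-40,0,0,0,0],[30,0,-60,0,0,0,0],[30,0,-70,0,0,0,0]],
])

```text
clock: 30.3
tool_pos: [0.5326, 0.3146, 0.1547]
tool_rot: [[0.993, 0.004, -0.117], [0.117, 0.002, 0.993], [0.004, -1.0, 0.001]]
ft_force: [-0.7, -0.8, -0.2]
grip_width: 0.037
```

```bash
python3 plan.py 483.2,22.6,153,-9
```

```text
t 30.3 tcp [532.6 314.6 154.7] jaw 6.7 F [-0.7 -0.8 -0.2] w 37.0 J [27.  8. 76. -0. 96. 21.]
483.2,22.6,153,-9 -> [ -83.3    1.1 -284.1] [-0.1 15.7  0.2]
```

Request:
carry_out([
  [[30,-4,0,-20,0,0,0],[30,-16,0,-60,0,3,0],[30,-30,0,-105,0,6,0],[30,-44,0,-150,0,9,0],[30,-58,0,-195,0,12,0],[30,-72,0,-240,0,16,0],[30,-82,0,-275,0,16,0],[30,-83,0,-284,0,16,0]],
])

```text
clock: 31.1
tool_pos: [0.4821, 0.0192, 0.1519]
tool_rot: [[0.986, 0.0, 0.165], [-0.165, -0.001, 0.986], [0.001, -1.0, -0.001]]
ft_force: [1.0, 0.5, -1.3]
grip_width: 0.0365
```

Request:
carry_out([
  [[30,0,0,0,0,0,0],[30,0,0,0,0,0,0],[30,0,15,0,0,0,0],[30,0,30,0,0,0,0],[30,0,42,0,0,0,0],[30,0,50,0,0,0,0],[30,0,52,0,0,0,0],[30,0,52,0,0,0,0]],
])

```text
clock: 31.9
tool_pos: [0.4825, 0.0225, 0.0989]
tool_rot: [[0.987, -0.001, 0.161], [-0.161, 0.0, 0.987], [-0.001, -1.0, -0.0]]
ft_force: [0.5, 0.5, -0.5]
grip_width: 0.0368
```

```bash
python3 plan.py 483.2,22.6,86,-9; python3 - <<'E'
from rig import manip
import cv2
c=manip.camera("scene"); cv2.imwrite("pics/scene10.png",cv2.resize(c["frame"][90:260,80:360],None,fx=2.6,fy=2.6)[:,:,::-1])
E
```

```text
t 31.9 tcp [482.5  22.5  98.9] jaw -9.2 F [ 0.5  0.5 -0.5] w 36.8 J [ -1. -12. 101.   0.  92.   8.]
483.2,22.6,86,-9 -> [ 0.7 12.9  0.2] [ 0.  -0.2 -0.1]
```

View pics/scene10.png

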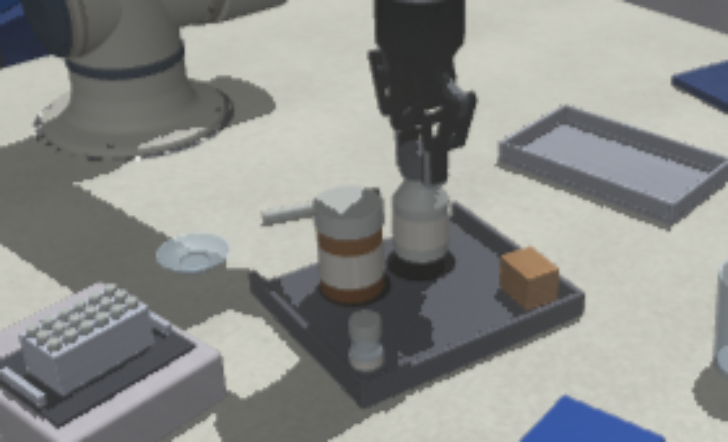

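The jar stands on its pad (350,245) and the bottle hangs upright over its own (420,265). Lowering.

Request:
carry_out([
  [[30,0.5,3,0,0,0,0],[30,0.5,6,0,0,0,0],[30,0.5,9,0,0,0,0],[30,0.5,11,0,0,0,0],[30,0.5,12,0,0,0,0],[30,0.5,13,0,0,0,0],[30,0.5,13,0,0,0,0],[30,0.5,13,0,0,0,0]],
])

```text
clock: 32.75
tool_pos: [0.4832, 0.0223, 0.0865]
tool_rot: [[0.987, 0.0, 0.161], [-0.161, -0.0, 0.987], [0.0, -1.0, -0.0]]
ft_force: [-0.8, 0.0, -2.0]
grip_width: 0.0368
```

```bash
python3 plan.py 483.2,22.6,85,-9
```

```text
t 32.8 tcp [483.2  22.3  86.5] jaw -9.3 F [-0.8  0.  -2. ] w 36.8 J [ -1. -12. 102.  -0.  90.   8.]
483.2,22.6,85,-9 -> [-0.1  1.5  0.3] [ 0.  -0.3  0. ]
```

Request:
carry_out([
  [[30,0,0.5,0,0,0,0],[30,0,1,0,0,0,0],[30,0,1.5,0,0,0,0],[30,0,2,0,0,0,0],[30,0,2,0,0,0,0],[30,0,2,0,0,0,0],[30,0,2,0,0,0,0],[30,0,2,0,0,0,0]],
])

```text
clock: 33.55
tool_pos: [0.4832, 0.0223, 0.0847]
tool_rot: [[0.987, 0.0, 0.161], [-0.161, -0.0, 0.987], [0.0, -1.0, 0.0]]
ft_force: [-1.2, -0.6, 0.2]
grip_width: 0.0373
```

```bash
python3 plan.py 483.2,22.6,85,-9
```

```text
t 33.5 tcp [483.2  22.3  84.7] jaw -9.3 F [-1.2 -0.6  0.2] w 37.3 J [ -1. -12. 102.   0.  90.   8.]
483.2,22.6,85,-9 -> [-0.1 -0.3  0.2] [-0.  -0.3  0. ]
```

Request:
carry_out([
  [[65,0,0,0,0,0,0],[65,0,0,0,0,0,0],[65,0,0,0,0,0,0],[65,0,0,0,0,0,0],[65,0,-20,0,0,0,0],[65,0,-55,0,0,0,0],[65,0,-95,0,0,0,0],[65,0,-130,0,0,0,0]],
])

```text
clock: 34.35
tool_pos: [0.4831, 0.0223, 0.2163]
tool_rot: [[0.987, 0.001, 0.161], [-0.161, -0.0, 0.987], [0.001, -1.0, 0.0]]
ft_force: [0.7, -0.0, 0.2]
grip_width: 0.0652
```

Request:
carry_out([
  [[65,0,0,40,0,0,0],[65,0,0,85,0,0,0],[65,0,0,130,0,0,0],[65,0,0,175,0,0,0],[65,0,0,220,0,0,0],[65,0,0,260,0,0,0],[65,0,0,280,0,0,0],[65,0,0,280,0,0,0]],
])

```text
clock: 35.15
tool_pos: [0.5278, 0.3013, 0.2133]
tool_rot: [[0.988, -0.001, 0.157], [-0.157, 0.0, 0.988], [-0.001, -1.0, -0.0]]
ft_force: [-0.4, 0.6, -0.8]
grip_width: 0.0653
```

```bash
python3 plan.py; python3 - <<'E'
from rig import manip
import cv2
from meas import *
for n in("scene","top"):
    c=manip.camera(n); np.savez(n+"9.npz",**c)
circ(c,(230,310,190,240),.107,.12,"cap")
circ(c,(230,310,190,240),.092,.102,"lid")
box(c,(220,330,145,200),.036,.058,"carton/vial")
box(c,(345,430,190,270),.083,.1,"block")
cv2.imwrite("pics/top9.png",cv2.resize(c["frame"][145:290,100:430],None,fx=2.4,fy=2.4)[:,:,::-1])
c=dict(np.load("scene9.npz"))
circ(c,(190,260,140,190),.107,.125,"cap-scene")
circ(c,(190,228,140,190),.088,.104,"lid-scene")
cv2.imwrite("pics/scene11.png",cv2.resize(c["frame"][90:260,80:360],None,fx=2.6,fy=2.6)[:,:,::-1])
E
```

```text
t 35.1 tcp [527.8 301.3 213.3] jaw -9.1 F [-0.4  0.6 -0.8] w 65.3 J [ 26.   6.  71.   0. 103.  36.]
cap[248 201  16  16 194] enc 483.7 22.8 18.9 mean [483.4  22.6 113.2]
lid[274 203  25  25 485] enc 470.4 -50.9 30.9 mean [470.7 -51.   96.2]
carton/vial[236 162  17  19 224] [589.4  56.8] [34.  45.4] 77.26 224
carton/vial[305 175  11  11  90] [ 565.9 -115. ] [25.  24.6] 63.87 90
block[368 212  38  22 634] [ 458.6 -296.9] [46.2 84.3] 6.84 634
cap-scene[233 149  17  10 126] enc 484.3 21.6 20.9 mean [484.8  18.5 111.8]
lid-scene[200 161  28  17 364] enc 468.4 -52.9 33.1 mean [473.2 -55.6  94.6]
```

View pics/top9.png

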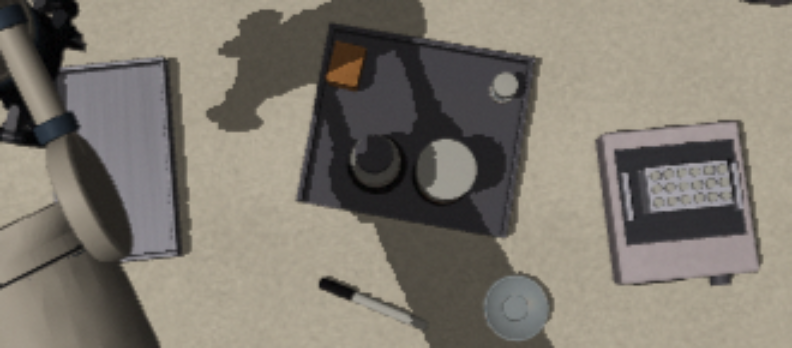

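View pics/scene11.png

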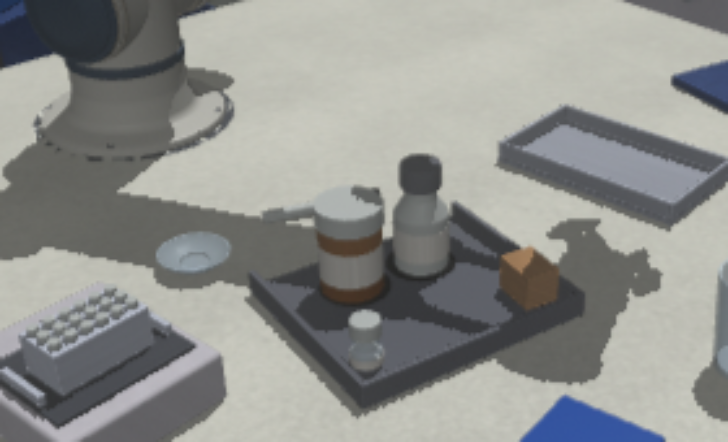

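Both pictures show the end state as wanted: bottle (375,160 in the top view) and jar (445,168) are on their pads, the block (688,187) is between the stops, and the gripper is clear of everything.

```bash
python3 -c "
from rig import manip
print(manip.finish_job())"
```

```text
the job is handed in; nothing more can be done
None
```

The job is done and handed in at about 35 s of the 133 s allowed. I moved the bottle and then the jar into the tray, set the tube block on the heater, and put the jar and then the bottle back on their pads.

Last checks, measured from the top camera just before handing in:

| Object | Result |
|---|---|
| Bottle | within about 1 mm of its start position, upright |
| Jar | about 1.5 mm from its start position, upright |
| Block | about 2 mm from the plate's middle, 0.4° off square, between the stops |
| Vial and carton | moved by no more than about 1 mm, which is the measuring noise |

- **Disagreement between cameras:** The scene camera put the bottle and jar within about 5 mm of these positions. It also read about 5 mm off the top camera before anything was moved, because it sees the sides of the lids.
- **Failed checks:** None. The gripper was open and about 0.2 m above the empty tray at the end, and the simulator gave no verdict.

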